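# Send the flange ring along the bent transfer rail and lock it in

## Task

Swing the yellow keeper on the bent transfer rail fully open by its handle, slide the brass ring along the rail round both bends until it is home against the red end stop, then swing the keeper fully closed behind it so that the ring is locked in. Leave the blue bin and the aluminium end shield beside the rail where they are.

Things in the scene. Friction and masses are not known exactly. Their poses are not given: they have to be found in the camera images.
- rail: Fixed S-bent steel bar, 12 mm thick, centre line level 150 mm over the bench, on posts at both ends. Origin on the bench, z up. In its frame (mm) the centre line runs: leg at x=50 from y=210 to 60; bend 1; short straight at y=20 from x=10 to -10; bend 2; leg at x=-50 from y=-20 to -180. End posts at (50, 230) and (-50, -200), keeper post at (-112, -110); round feet 56 mm across.
- bend1 (a point): Centre of curvature of the first 90-degree bend (centre-line radius 40 mm), rail frame (10, 60), 150 mm over the bench. Axes as the rail's.
- bend2 (a point): Centre of curvature of the second 90-degree bend (the other way, radius 40 mm), rail frame (-10, -20), 150 mm over the bench. Axes as the rail's.
- rail_start (a point): Face of the black start collar (disc 42 mm across, 10 mm thick, towards +y) on the bar's centre line, rail frame (50, 195). Axes as the rail's; the ring goes off to -y.
- rail_stop (a point): Face of the red end stop (disc 42 mm across, 12 mm thick) on the bar's centre line, rail frame (-50, -160). Axes as the rail's; y points back upstream along the last leg. With the ring home its centre is 9 mm from this face along y.
- ring: Loose brass flange ring, 92 mm outside, 56 mm bore, 18 mm thick, about 0.45 kg, threaded on the bar and hanging from it, at first on the start leg. Origin at its centre, y along its bore. Hanging, its centre is 22 mm below the bar's centre line and its top 24 mm above it, 18 mm over the bar's upper side: a fingertip just above the bar can push it there. Slides and swings easily.
- keeper (a joint): Angle (rad) of the yellow keeper arm, turning level on an upright pivot beside the last leg. 0 = fully closed at its limit, square across the rail just above the bar; grows counter-clockwise from above, away from the red stop, to 1.6 = fully open at its limit, about parallel to the leg, clear of the ring. Stays where left; about 1 N at the handle moves it.
- keeper_handle (a point): Keeper's upright black round handle, 20 mm across, 92 mm from the pivot; this point is on its axis 198 mm over the bench. It stands from the arm's top (176 mm over the bench) to 220 mm. The arm is 12 mm wide, 160 to 176 mm over the bench, and ends 6 mm past the handle's axis.
- keeper_pivot (a point): Keeper's pivot axis at the arm's mid height, 168 mm over the bench; rail frame (-112, -110).
- blue_bin: Bystander: open blue plastic parts bin, 100 x 70 x 50 mm, origin under its centre, standing near the start leg on the robot side of the rail.
- end_shield: Bystander: round aluminium motor end shield, 80 mm across, 34 mm high, lying flat near the final leg, on the far side of the rail.
Things that resemble listed ones, but are neither listed nor needed, are in the scene too. Of the things that look like the ring, the largest one is meant.

How it is judged:
By the outcome, as a careful person would: the job done as asked, in the order asked, and still so for the second after the job is handed in, with the robot touching nothing.
It also fails if it takes over 70 s, if anything falls off the work surface, if the arm or the gripper's body presses on something with over 40 N, if the wrist force passes 120 N, or if a joint passes its speed limit or range.

## Robot

A 7-joint arm with a two-finger parallel gripper is mounted at the origin on the work surface. World frame = base frame: x ahead of the robot, y to its left, z up, the work surface at z = 0. Lengths are in m, angles in rad, forces in N, time in s.
With the tool pointing down it reaches from about 0.425 to 0.925 m from the base axis. Payload 6.8 kg.
Tool frame: the origin (TCP) lies at the centre of the arm's flange, where the gripper is bolted on; the fingertips stand 173 mm ahead of it and the grasp point (between the pads) lies 155 mm ahead of it (finger_overhang is the distance from the TCP to the fingertips, in m); y points along the fingers, z is the direction in which the jaws open and shut, and the axes are right-handed (so a half turn about y gives the same grasp; the last joint's range is limited). The gripper opens to 85 mm and grips with 20 to 120 N. Pads are 22 mm wide; open, the fingers measure 114 mm over their backs; the gripper's body (76 mm by 85 mm) begins 54 mm behind the grasp point. The pads swing forward as they close: fully open they stand 13 mm farther back than shut.
Start: joints at [1.097, 0.477, 0.022, 1.555, -0.011, 1.109, -0.083], TCP at [0.241, -0.63, 0.405] pointing down, gripper open.
Joint ranges: [-2.96, 2.96], [-0.34, 2.1], [-1.41, 1.46], [0.24, 2.44], [-1.37, 4.51], [0.17, 1.92], [-2.96, 2.96]. Speed limits (rad/s): [2.39, 2.39, 3.14, 3.14, 3.14, 3.14, 3.14].

## Interface

Orientations are given as a rotation vector (axis times angle).
In Python, from bench import get_obs, grab_frame, hand_in, finger_overhang gives the robot as it stands. The module is installed in compiled form; this text tells all that it offers.
- The arm moves only by the shell command python3 -m jog 'ROWS' [FORCE]. ROWS is JSON, a list of rows, each a list of 3 entries, a list of its own where there are three numbers: the shift along the tool's x, y, z in cm, then the turn about the tool's y in rad, then the gripper command: -1 is fully open, 1 is shut, values between are in proportion. In form: [[[x, y, z], twist, gripper], ...]. A call has 1 to 10 rows; each row is the pose to reach, as a shift and turn from the pose commanded when the call began, along the tool's axes at that moment; what a row does not reach only later rows make up. A row lasts 1/8 s, in which the tool goes at most 62.5 mm and 10.7 degrees, less where a joint would pass 70% of its speed; a pose out of reach is approached as far as the arm can. A call with a gripper value outside its range is refused whole. The fingers move at their own pace and stop on an object; FORCE is the grip in N (left out, the last holds). Time passes only in rows, so rows that repeat a pose let the fingers close. It gives the time, the measured TCP pose, the force and the opening at its end, in the units of the state.
- get_obs(): the state, without advancing time (a new reading comes with each control period).
- grab_frame(name): name is "side" or "top"; returns a dict with "image" (384x512x3 uint8, blue, green, red), "fx", "fy", "cx", "cy" (pixels), "origin" and "rotation" of the camera in the world. Camera axes: x right, y up, looking along -z (the intrinsics and any distortion apply to the point x, -y, -z); pixel columns grow to the right and rows downward; lengths in m; the calibration is good to about 2 mm. A picture is of the moment at which its call begins. There is no depth.
- hand_in(): hands the job in, once; it reports no verdict.
The state is a dict: "clock": time; "joints": joint angles; "qvel": joint speeds; "tau": joint torques, N m; "tcp_pos": TCP position; "orientation": TCP orientation; "contact_force": force on the tool from outside, world axes, zero at the start; "moment": the same for the moment, N m; "grip_width": finger opening in m.
Only numpy, scipy, OpenCV 4.12 (cv2) and the standard library are available. Lean on these libraries where they do the work, as an engineer would, in place of code of your own. Each camera call takes 0.05 s, during which the arm holds its last target.

## Working session

There is one attempt and no reset: what is moved stays moved. The work goes in short steps, Python scripts to look and compute and a shell command to move; the robot and the scene stay as the last step left them, time stands still between calls to the robot, and variables do not carry over. Pictures are saved under pics/ and viewed, and the job is handed in when it is done.

```bash
mkdir -p pics
python3 - <<'E'
from bench import *
import cv2
print(get_obs(), finger_overhang)
for n in("side","top"):
    f=grab_frame(n);cv2.imwrite(f"pics/{n}0.png",f["image"]);print(n,{k:v for k,v in f.items() if k!="image"})
E
```

```text
{'clock': 0.0, 'joints': array([ 1.09689843,  0.47779488,  0.02237247,  1.55645793, -0.01148501,
        1.10927763, -0.08309503]), 'qvel': array([ 0.00059058,  0.00069663, -0.00108182, -0.00207114, -0.00034966,
        0.00078957, -0.00168428]), 'tau': array([-7.10499880e-04, -5.96453297e+01,  1.60793200e+00, -2.81196177e+01,
        1.24824891e-02,  9.36980650e-03,  2.33537810e-05]), 'tcp_pos': array([ 0.24133493, -0.63008826,  0.40372683]), 'orientation': array([-0.37451281,  2.02382209, -2.0202395 ]), 'contact_force': array([-0.93343897, -0.12813457,  0.01289304]), 'moment': array([ 0.05847071, -0.02032961, -0.02514733]), 'grip_width': 0.08511479737767001} 0.1734
side {'fx': 401.3495294280876, 'fy': 401.3495294280876, 'cx': 253.1497006926915, 'cy': 187.384605121493, 'origin': array([ 0.26144244, -0.52313429,  0.53632749]), 'rotation': array([ 1.00084688, -0.27699993, -0.46966065])}
top {'fx': 350.59452087132394, 'fy': 350.59452087132394, 'cx': 254.78363507314683, 'cy': 195.13699750366948, 'origin': array([0.49039552, 0.07146378, 0.78630625]), 'rotation': array([ 0.10882155, -0.13412042, -1.54586982])}
```

View pics/side0.png

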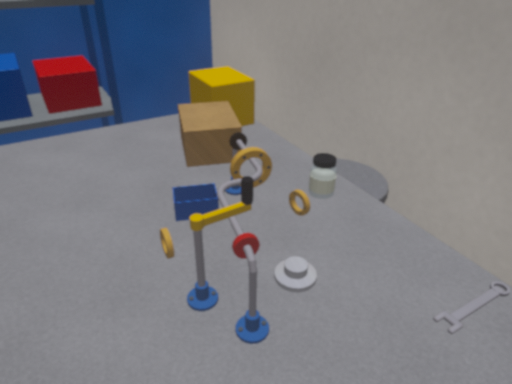

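View pics/top0.png

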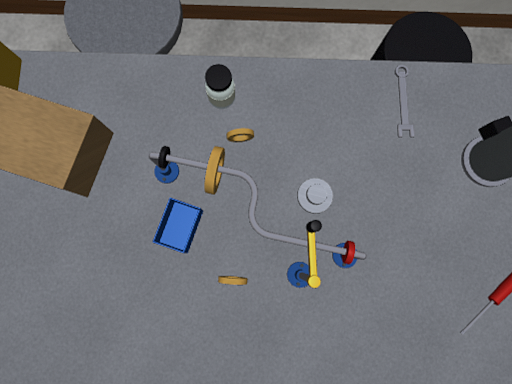

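The side view shows the bent rail, with the keeper at (245,195) lying across the last leg and the red stop at (246,246). The top view shows the start collar at (164,157), the handle at (314,226), the pivot at (314,282) and the stop at (349,252).
Ring candidates in the top view: the big ring on the bar at (215,170), a small one at (240,134) and a small one at (233,281). The largest, the one on the bar, is the one meant.

```bash
cat > h.py <<'E'
import numpy as np, cv2
from scipy.spatial.transform import Rotation as R
from scipy.optimize import least_squares
from bench import *
def ray(f,u,v):
    d=np.array([(u-f["cx"])/f["fx"],-(v-f["cy"])/f["fy"],-1.])
    return f["origin"],R.from_rotvec(f["rotation"]).apply(d)
def onz(f,u,v,z):
    o,d=ray(f,u,v);return o+d*(z-o[2])/d[2]
def tri(fa,pa,fb,pb):
    oa,da=ray(fa,*pa);ob,db=ray(fb,*pb)
    A=np.c_[da,-db];t=np.linalg.lstsq(A,ob-oa,rcond=None)[0]
    a=oa+da*t[0];b=ob+db*t[1];return (a+b)/2,np.linalg.norm(a-b)
def proj(f,p):
    c=R.from_rotvec(f["rotation"]).inv().apply(np.atleast_2d(p)-f["origin"])
    return np.c_[f["cx"]+f["fx"]*c[:,0]/-c[:,2], f["cy"]-f["fy"]*c[:,1]/-c[:,2]]
def blobs(f,lo,hi,amin=25):
    m=cv2.inRange(cv2.cvtColor(f["image"],cv2.COLOR_BGR2HSV),np.array(lo),np.array(hi))
    n,l,s,c=cv2.connectedComponentsWithStats(m)
    return [(s[i,4],c[i].round(1).tolist(),s[i,:4].tolist()) for i in range(1,n) if s[i,4]>amin]
COL={'red':((0,150,60),(8,255,255)),'yel':((22,180,80),(32,255,255)),'brass':((10,110,60),(22,255,255)),'blk':((0,0,0),(180,255,45)),'blue':((100,150,40),(125,255,255))}
E
python3 - <<'E'
from h import *
for n in("top","side"):
    f=grab_frame(n)
    for c in COL: print(n,c,blobs(f,*COL[c]))
f=grab_frame("top");g=grab_frame("side")
i=f["image"][120:310,130:390];cv2.imwrite("pics/t1.png",cv2.resize(i,None,fx=3,fy=3,interpolation=cv2.INTER_CUBIC))
i=g["image"][120:350,140:340];cv2.imwrite("pics/s1.png",cv2.resize(i,None,fx=2.6,fy=2.6,interpolation=cv2.INTER_CUBIC))
E
```

```text
top red [(np.int32(169), [349.3, 252.0], [343, 241, 12, 23]), (np.int32(339), [502.2, 290.1], [489, 273, 23, 32])]
top yel [(np.int32(104), [315.1, 261.7], [312, 232, 8, 56])]
top brass [(np.int32(3261), [40.2, 136.8], [0, 84, 94, 105]), (np.int32(268), [239.9, 134.4], [227, 128, 27, 13]), (np.int32(96), [91.7, 153.9], [78, 146, 28, 17]), (np.int32(595), [213.6, 169.6], [205, 147, 20, 47]), (np.int32(60), [82.6, 183.3], [72, 176, 22, 15]), (np.int32(204), [232.4, 279.8], [219, 276, 28, 9])]
top blk [(np.int32(192), [173.6, 35.9], [159, 5, 24, 49]), (np.int32(3759), [424.9, 39.6], [371, 12, 101, 50]), (np.int32(547), [218.2, 77.4], [206, 64, 26, 27]), (np.int32(997), [490.3, 143.1], [470, 116, 42, 65]), (np.int32(178), [163.3, 157.2], [158, 146, 12, 23]), (np.int32(93), [313.4, 225.9], [307, 220, 15, 12])]
top blue [(np.int32(326), [167.2, 172.5], [155, 162, 24, 21]), (np.int32(1706), [177.7, 225.5], [153, 198, 50, 55]), (np.int32(134), [341.1, 260.3], [333, 253, 24, 15]), (np.int32(343), [297.2, 273.7], [288, 262, 21, 25])]
side red [(np.int32(139), [66.6, 69.5], [48, 60, 40, 16]), (
[... 177 characters left out ...]
 [(np.int32(3280), [219.3, 127.9], [180, 71, 91, 110]), (np.int32(229), [299.4, 201.4], [290, 190, 19, 24]), (np.int32(311), [219.0, 217.3], [191, 202, 60, 29]), (np.int32(228), [166.6, 242.1], [161, 228, 12, 29])]
side blk [(np.int32(139), [246.6, 191.4], [243, 181, 8, 22])]
side blue [(np.int32(17717), [107.1, 49.8], [0, 0, 209, 121]), (np.int32(38), [111.0, 119.8], [108, 117, 7, 7]), (np.int32(745), [47.8, 130.9], [0, 119, 103, 25]), (np.int32(49), [234.1, 190.2], [228, 188, 13, 5]), (np.int32(142), [196.0, 199.9], [175, 196, 42, 8]), (np.int32(271), [202.7, 300.6], [189, 288, 28, 21]), (np.int32(43), [253.7, 317.5], [246, 314, 17, 7]), (np.int32(352), [251.8, 331.8], [237, 317, 31, 25])]
```

View pics/t1.png

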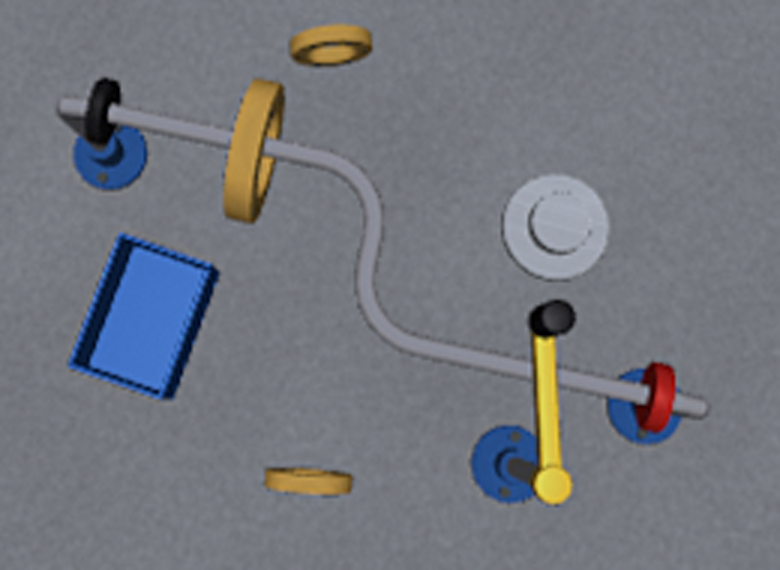

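View pics/s1.png

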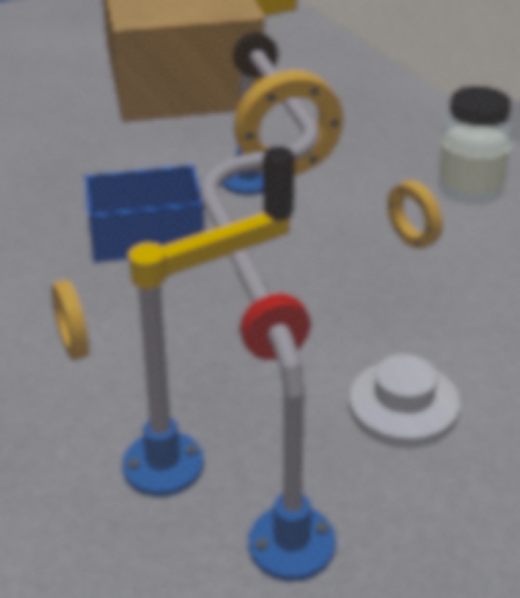

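The crops confirm it. The big flange ring on the bar, at (213.6,169.6) in top and (251,168) in side, is threaded on the start leg, and the two small ones lie loose on the bench.

```bash
cat >> h.py <<'E'
def rail2w(p,y):
    import numpy as np
    c,s=np.cos(y[2]),np.sin(y[2]);p=np.atleast_2d(np.asarray(p,float))/1000
    return np.c_[y[0]+c*p[:,0]-s*p[:,1],y[1]+s*p[:,0]+c*p[:,1],p[:,2]]
E
python3 - <<'E'
from h import *
f=grab_frame("top");g=grab_frame("side")
pts={'pivtop':((314,282),(196.9,218),(-112,-110,178)),'red':((349.3,252),(246.2,245.4),(-50,-166,150)),'collar':((163.8,156.8),(238,140.4),(50,200,150))}
for k,(a,b,m) in pts.items(): print(k,*tri(f,a,g,b),onz(f,*a,m[2]/1000))
ht=((315.5,225.5),(247,179.5)); print('handle top',*tri(f,ht[0],g,ht[1]),onz(f,*ht[0],.22))
def res(y):
    r=[]
    for k,(a,b,m) in pts.items():
        w=rail2w(m,y); r+=list((proj(f,w)-a).ravel())+list((proj(g,w)-b).ravel())
    return r
s=least_squares(res,[.5,.1,0]); 
if s.cost>50: s=min((least_squares(res,[.5,.1,q]) for q in(-3,-1.5,1.5,3)),key=lambda s:s.cost)
y=s.x;print(y,np.round(s.fun,1)); np.save('rail.npy',y)
h=onz(f,*ht[0],.22);p=rail2w((-112,-110,168),y)[0]
d=h-p;print('handle r',np.linalg.norm(d[:2]),'ang',np.arctan2(d[1],d[0])-y[2])
cl=[(50,210,150),(50,60,150)]+[(10+40*np.cos(a),60-40*np.sin(a),150) for a in np.linspace(0,1.57,9)]+[(-10-40*np.sin(a),-20+40*np.cos(a),150) for a in np.linspace(0,1.57,9)]+[(-50,-180,150)]
for n,F in(("top",f),("side",g)):
    im=F["image"].copy();cv2.polylines(im,[np.int32(proj(F,rail2w(cl,y)).round())],False,(0,255,0),1)
    cv2.imwrite(f"pics/{n}_ov.png",cv2.resize(im[110:310,130:390],None,fx=3,fy=3))
for q in [(50,60,150),(50,195,150),(10,20,150),(-10,20,150),(-50,-20,150),(-50,-160,150),(-112,-110,168)]: print(q,rail2w(q,y).round(4), np.hypot(*rail2w(q,y)[0][:2]).round(3))
# ring: top point at top view
for uv in [(217,148),(209,192)]: print(onz(f,*uv,.128))
E
```

```text
pivtop [ 0.4402008  -0.04207552  0.17462789] 0.003449174255837271 [ 0.43887558 -0.04083658  0.178     ]
red [ 0.49076048 -0.11047306  0.14926718] 0.000944690351239163 [ 0.49033095 -0.11005985  0.15      ]
collar [0.65961692 0.23314554 0.1477879 ] 0.0015185094803582102 [0.65832023 0.23286755 0.15      ]
handle top [ 0.53257373 -0.03728447  0.21508091] 0.0013607641232103692 [ 0.53159574 -0.03605345  0.22      ]
[ 0.57115353  0.04385971 -0.18947909] [ 1.3 -0.9 -0.9 -1.4 -0.2 -0.3 -0.5 -0.6  1.1  0.2 -0.5 -0.3]
handle r 0.09142604941335028 ang 0.26637332159339866
(50, 60, 150) [[0.6316 0.0934 0.15  ]] 0.638
(50, 195, 150) [[0.657 0.226 0.15 ]] 0.695
(10, 20, 150) [[0.5847 0.0616 0.15  ]] 0.588
(-10, 20, 150) [[0.5651 0.0654 0.15  ]] 0.569
(-50, -20, 150) [[0.5183 0.0336 0.15  ]] 0.519
(-50, -160, 150) [[ 0.4919 -0.1039  0.15  ]] 0.503
(-112, -110, 168) [[ 0.4404 -0.0431  0.168 ]] 0.443
[0.6842215  0.13691655 0.128     ]
[0.59750813 0.14890317 0.128     ]
```

View pics/top_ov.png

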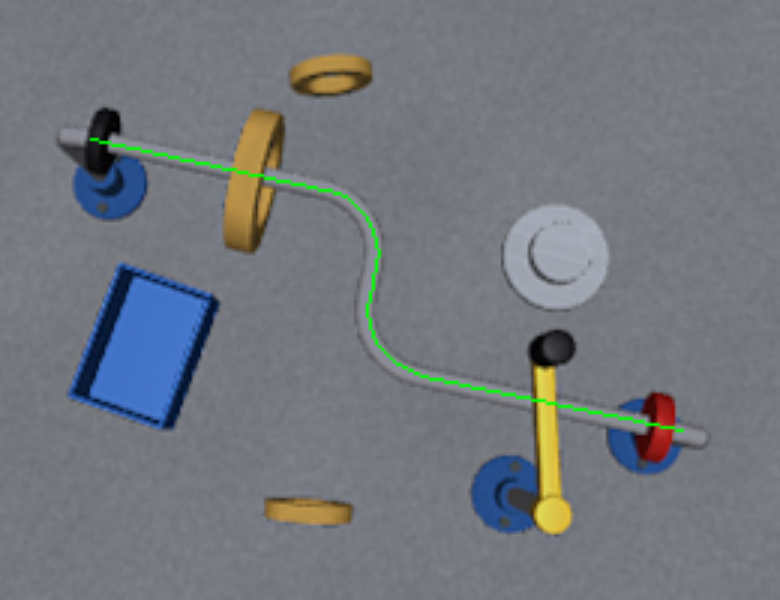

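View pics/side_ov.png

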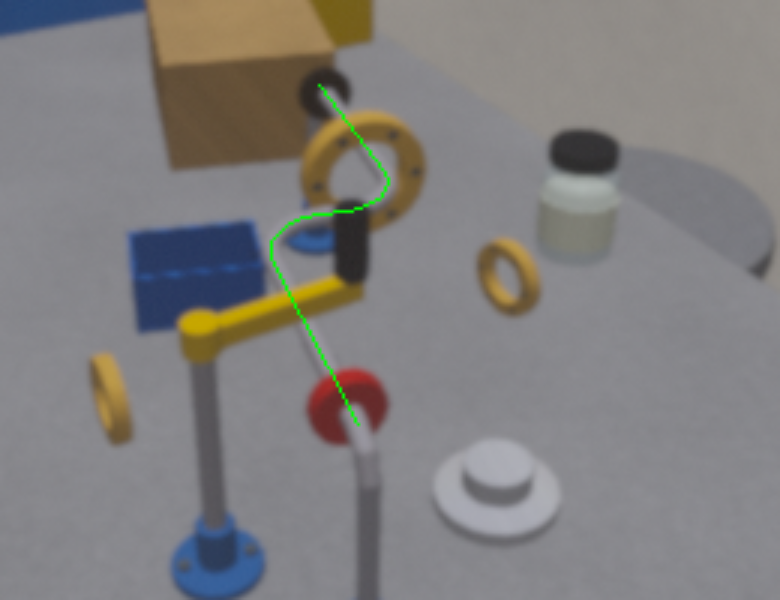

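The overlay sits on the bar in both views. The keeper stands at about 0.27 rad, with a measured handle radius of 91 mm against 92 given. Next I work out the tool axes and a helper that turns targets into jog shifts.

```bash
cat >> h.py <<'E'
Y=np.load('rail.npy')
def jaw(o): 
    z=R.from_rotvec(o["orientation"]).as_matrix()[:,2]; return np.arctan2(z[1],z[0])-Y[2]   # jaw angle in rail frame
def shifts(targets):
    """targets: (railx mm, raily mm, tip z mm, jaw angle rad in rail frame) -> rows in cm, rad"""
    o=get_obs();M=R.from_rotvec(o["orientation"]).as_matrix();j=jaw(o)
    for t in targets:
        w=rail2w(t[:3],Y)[0]+[0,0,finger_overhang]; d=M.T@(w-o["tcp_pos"])*100
        tw=-((t[3]-j+np.pi/2)%np.pi-np.pi/2)
        print(t[:3],np.round(d,2),'tw',round(tw,3))
def state():
    o=get_obs();M=R.from_rotvec(o["orientation"]).as_matrix()
    tip=o["tcp_pos"]+M[:,1]*finger_overhang
    c,s=np.cos(Y[2]),np.sin(Y[2]);d=tip-[Y[0],Y[1],0]
    print('t',round(o["clock"],2),'tip rail',(np.array([c*d[0]+s*d[1],-s*d[0]+c*d[1],d[2]])*1000).round(1),'jaw',jaw(o).round(3),'F',o["contact_force"].round(1),'w',o["grip_width"].round(4),'q7',o["joints"][[0,4,6]].round(2))
def kp(th,r=92): return (-112+r*np.cos(th),-110+r*np.sin(th))
E
python3 - <<'E'
from h import *
o=get_obs();print(R.from_rotvec(o["orientation"]).as_matrix().round(3));state()
x,y=kp(.266);shifts([(x,y,260,.266+np.pi/2),(x,y,188,.266+np.pi/2)])
E
```

```text
[[-0.934 -0.     0.358]
 [-0.358  0.    -0.934]
 [ 0.    -1.    -0.   ]]Traceback (most recent call last):
  File "<stdin>", line 2, in <module>
  File "h.py", line 40, in state
    print('t',round(o["clock"],2),'tip rail',(np.array([c*d[0]+s*d[1],-s*d[0]+c*d[1],d[2]])*1000).round(1),'jaw',jaw(o).round(3),'F',o["contact_force"].round(1),'w',o["grip_width"].round(4),'q7',o["joints"][[0,4,6]].round(2))
                                                                                                                                                                     ^^^^^^^^^^^^^^^^^^^^^
AttributeError: 'float' object has no attribute 'round'
```

```bash
sed -i 's/o\["grip_width"\].round(4)/round(float(o["grip_width"]),4)/' h.py
python3 - <<'E'
from h import *
state()
x,y=kp(.266);shifts([(x,y,260,.266+np.pi/2),(x,y,188,.266+np.pi/2)])
E
```

```text
t 0.4 tip rail [-196.9 -724.2  231.1] jaw -1.016 F [0.2 0.3 0.9] w 0.0856 q7 [ 1.1  -0.01 -0.08]
(np.float64(-23.235629961822767), np.float64(-85.81557088278609), 260) [-48.41  -2.87 -45.1 ] tw 0.289
(np.float64(-23.235629961822767), np.float64(-85.81557088278609), 188) [-48.41   4.33 -45.09] tw 0.289
```

```bash
python3 -m jog '[[[-4,-4,-4],0.05,0],[[-9,-4,-9],0.1,0],[[-14,-4,-13],0.15,0],[[-18,-4,-17],0.2,0],[[-22,-4,-21],0.25,0],[[-26,-4,-24.5],0.29,0],[[-30,-4,-28],0.29,0],[[-34,-4,-32],0.29,0],[[-38,-4,-36],0.29,0],[[-42,-4,-39],0.29,0]]'; python3 -c "
from h import *
state()
x,y=kp(.266);shifts([(x,y,260,.266+np.pi/2),(x,y,188,.266+np.pi/2)])"
```

```text
clock: 1.65
tcp_pos: [0.4945, -0.1138, 0.4451]
orientation: [-0.083, 2.182, -2.182]
contact_force: [0.3, -0.8, -0.2]
grip_width: 0.0429
t 1.65 tip rail [ -45.4 -169.3  271.7] jaw -1.305 F [ 0.3 -0.8 -0.2] w 0.0429 q7 [ 0.35  0.05 -1.44]
(np.float64(-23.235629961822767), np.float64(-85.81557088278609), 260) [-4.35  1.17 -7.46] tw 0.0
(np.float64(-23.235629961822767), np.float64(-85.81557088278609), 188) [-4.34  8.37 -7.47] tw 0.0
```

```bash
python3 -m jog '[[[-2.2,0.6,-3.8],0,0],[[-4.3,1.2,-7.5],0,0],[[-4.3,1.2,-7.5],0,0]]'; python3 -c "
from h import *
state()
for n in ('top','side'): cv2.imwrite(f'pics/{n}2.png',cv2.resize(grab_frame(n)['image'][90:320,130:390],None,fx=2,fy=2))
x,y=kp(.266);shifts([(x,y,188,.266+np.pi/2)])"
```

```text
clock: 2.02
tcp_pos: [0.5321, -0.0342, 0.4324]
orientation: [-0.089, 2.181, -2.178]
contact_force: [0.2, 0.2, -0.3]
grip_width: 0.0428
t 2.02 tip rail [-23.7 -83.7 259. ] jaw -1.299 F [ 0.2  0.2 -0.3] w 0.0428 q7 [ 0.23  0.08 -1.62]
(np.float64(-23.235629961822767), np.float64(-85.81557088278609), 188) [-0.1   7.12 -0.2 ] tw -0.0
```

```bash
cd pics; python3 -c "
import cv2
cv2.imwrite('c2.png',cv2.vconcat([cv2.imread('top2.png'),cv2.imread('side2.png')])[:, :])
i=cv2.hconcat([cv2.imread('top2.png'),cv2.imread('side2.png')]);cv2.imwrite('c2.png',cv2.resize(i,(800,354)))"
```

```text
(no output)
```

View pics/c2.png

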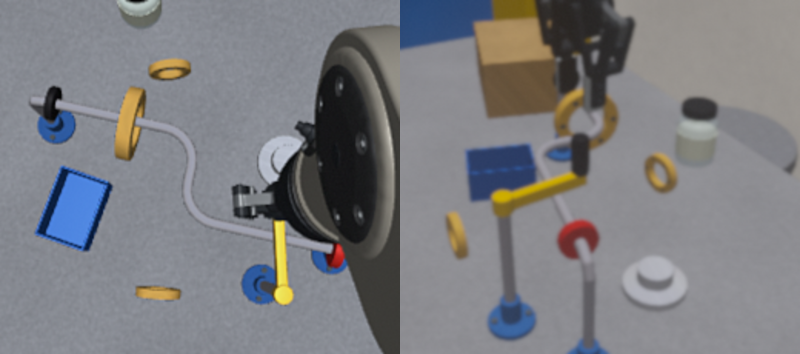

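The side view shows the two fingertips, at (567,80) and (598,105), over the handle at (580,155). The top view is partly hidden by the wrist but agrees. Descending to straddle it.

```bash
python3 -m jog '[[[-0.1,2,-0.2],0,0],[[-0.1,4,-0.2],0,0],[[-0.1,6,-0.2],0,0],[[-0.1,7.5,-0.2],0,0],[[-0.1,7.5,-0.2],0,0]]'; python3 -c "
from h import *
state()
for th in np.arange(.4,1.75,.15):
  x,y=kp(th);shifts([(x,y,184,th+np.pi/2)])"
```

```text
clock: 2.75
tcp_pos: [0.5317, -0.0368, 0.3569]
orientation: [-0.083, 2.184, -2.185]
contact_force: [-0.2, 0.5, -0.6]
grip_width: 0.0425
t 2.75 tip rail [-23.9 -86.7 183.5] jaw -1.307 F [-0.2  0.5 -0.6] w 0.0425 q7 [ 0.21  0.12 -1.66]
(np.float64(-27.262388551734574), np.float64(-74.17351250760416), 184) [ 0.03 -0.05 -1.3 ] tw -0.136
(np.float64(-33.56774397052547), np.float64(-61.91277493837935), 184) [ 0.32 -0.05 -2.65] tw -0.286
(np.float64(-41.63451876982707), np.float64(-50.731972774132416), 184) [ 0.81 -0.05 -3.94] tw -0.436
(np.float64(-51.28155057858165), np.float64(-40.88220272709307), 184) [ 1.48 -0.05 -5.14] tw -0.586
(np.float64(-62.29218786013114), np.float64(-32.58466939767352), 184) [ 2.33 -0.05 -6.23] tw -0.736
(np.float64(-74.41915543865754), np.float64(-26.02571749603206), 184) [ 3.33 -0.04 -7.18] tw -0.886
(np.float64(-87.39010776653798), np.float64(-21.352646941618232), 184) [ 4.46 -0.04 -7.97] tw -1.036
(np.float64(-100.9137452182023), np.float64(-18.670404824541862), 184) [ 5.7  -0.04 -8.58] tw -1.186
(np.float64(-114.68635605171858), np.float64(-18.039228520181524), 184) [ 7.01 -0.04 -9.  ] tw -1.336
(np.float64(-128.39863711975326), np.float64(-19.473292887597808), 184) [ 8.37 -0.04 -9.22] tw -1.486
```

```bash
python3 -m jog '[[[0,0,-1.3],-0.14,0],[[0.3,0,-2.65],-0.29,0],[[0.8,0,-3.95],-0.44,0],[[1.5,0,-5.15],-0.59,0],[[2.35,0,-6.25],-0.74,0],[[3.35,0,-7.2],-0.89,0],[[4.45,0,-8],-1.04,0],[[5.7,0,-8.6],-1.19,0],[[7,0,-9],-1.34,0],[[7,0,-9],-1.34,0]]'; python3 -c "
from h import *
state()
for n in ('top','side'): cv2.imwrite(f'pics/{n}3.png',grab_frame(n)['image'][90:320,130:390])
i=cv2.hconcat([cv2.imread('pics/top3.png'),cv2.imread('pics/side3.png')]);cv2.imwrite('pics/c3.png',cv2.resize(i,(800,354)))
for th in (1.6,1.7,1.75):
  x,y=kp(th);shifts([(x,y,184,th+np.pi/2)])"
```

```text
clock: 4.0
tcp_pos: [0.4554, 0.0486, 0.3586]
orientation: [-1.13, 1.322, -1.324]
contact_force: [-0.7, 0.0, 0.4]
grip_width: 0.0426
t 4.0 tip rail [-114.3  -17.2  185.2] jaw 0.033 F [-0.7  0.   0.4] w 0.0426 q7 [ 0.32  0.18 -0.57]
(np.float64(-114.68635605171858), np.float64(-18.039228520181524), 184) [ 0.06  0.09 -0.09] tw 0.001
(np.float64(-123.85369347518827), np.float64(-18.76683743837289), 184) [ 0.11  0.09 -1.01] tw -0.099
(np.float64(-128.39863711975326), np.float64(-19.473292887597808), 184) [ 0.16  0.09 -1.47] tw -0.149
```

View pics/c3.png

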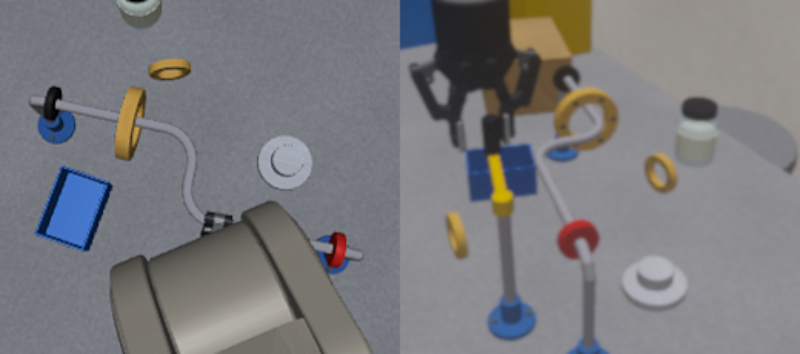

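The side view shows the keeper swung nearly in line with the leg, with the handle at (491,135) between the fingers. I push on gently until it meets the limit.

```bash
python3 -m jog '[[[0.1,0,-0.5],-0.05,0],[[0.1,0,-1],-0.1,0],[[0.1,0,-1.2],-0.1,0],[[0.1,0,-1.4],-0.12,0],[[0.1,0,-1.4],-0.12,0]]'; python3 -c "
from h import *
state()"; python3 -m jog '[[[0,0,-0.15],0,0],[[0,0,-0.3],0,0],[[0,0,-0.3],0,0]]'; python3 -c "
from h import *
state()"
```

```text
clock: 4.72
tcp_pos: [0.4428, 0.0492, 0.3581]
orientation: [-1.189, 1.234, -1.238]
contact_force: [5.5, -1.4, -3.3]
grip_width: 0.0429
t 4.72 tip rail [-126.5  -18.8  184.7] jaw 0.153 F [ 5.5 -1.4 -3.3] w 0.0429 q7 [ 0.34  0.17 -0.45]
clock: 5.1
tcp_pos: [0.4417, 0.0491, 0.3586]
orientation: [-1.183, 1.231, -1.24]
contact_force: [15.1, -1.6, -10.4]
grip_width: 0.0431
t 5.1 tip rail [-126.7  -18.7  185.2] jaw 0.152 F [ 15.1  -1.6 -10.4] w 0.0431 q7 [ 0.34  0.17 -0.45]
```

Force rose to 15 N while the tip stopped moving, so the keeper is on its open limit. Backing off and lifting.

```bash
python3 -m jog '[[[0,0,0.8],0,0],[[0,0,1.4],0,0],[[0,-3,1.4],0,0],[[0,-6,1.4],-0.1,0],[[0,-8,1.4],-0.25,0]]'; python3 -c "
from h import *
state()
f=grab_frame('side');cv2.imwrite('pics/s4.png',cv2.resize(f['image'][100:340,120:340],None,fx=2.5,fy=2.5))
y=Y
for th in(1.5,1.6):
  print(proj(f,rail2w([(*kp(th),220)],Y)),proj(f,rail2w([(*kp(th),178)],Y)))
print(blobs(f,*COL['blk']))
x=(50,90);shifts([(50,120,240,1.571)])"
```

```text
clock: 5.72
tcp_pos: [0.4527, 0.0497, 0.4389]
orientation: [-1.305, 1.046, -1.046]
contact_force: [-0.0, 0.3, -0.1]
grip_width: 0.0428
t 5.72 tip rail [-117.4  -16.6  265.5] jaw 0.409 F [-0.   0.3 -0.1] w 0.0428 q7 [ 0.4   0.1  -0.12]
[[186.67647149 165.16838764]] [[188.51044265 186.67784504]]
[[181.18262396 165.91531123]] [[183.19569321 187.47792634]]
[(np.int32(393), [165.3, 16.2], [138, 10, 56, 12]), (np.int32(3891), [168.7, 73.2], [134, 31, 69, 104]), (np.int32(84), [188.5, 125.8], [186, 116, 6, 20]), (np.int32(102), [182.7, 178.8], [179, 170, 9, 19])]
(50, 120, 240) [-5.72  2.83 20.75] tw -1.156
```

View pics/s4.png

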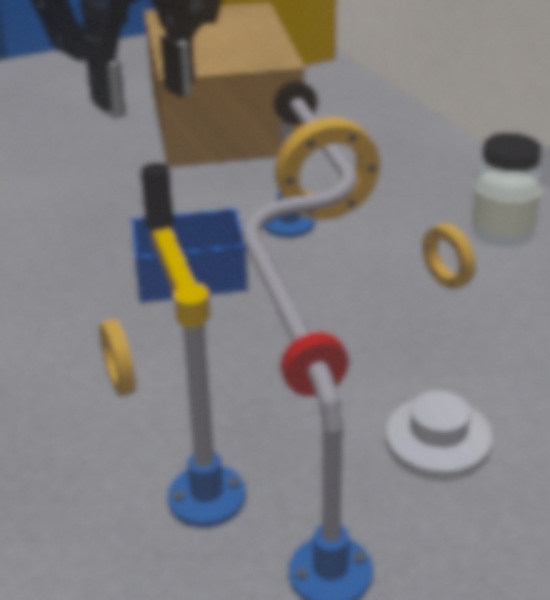

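The handle top at side pixel (182,167) matches the prediction for 1.6 rad, (181,166), so the keeper is fully open. Now I locate the ring along the start leg.

Run:
```python
from h import *
a=np.linspace(0,2*np.pi,60)
f=grab_frame('top')
im=cv2.resize(f['image'][120:220,130:300],None,fx=4.6,fy=4.6,interpolation=cv2.INTER_CUBIC)
print(blobs(f,*COL['brass']))
for y,c in((105,(0,0,255)),(110,(0,255,0)),(115,(255,0,0))):
    p=np.array([(50+46*np.cos(t),y+9,128+46*np.sin(t)) for t in a]+[(50+46*np.cos(t),y-9,128+46*np.sin(t)) for t in a])
    q=proj(f,rail2w(p,Y)); h=cv2.convexHull(np.float32(q))[:,0]
    m=cv2.moments(h.reshape(-1,1,2)); print(y,m['m10']/m['m00'],m['m01']/m['m00'],q.min(0),q.max(0))
    if y==110: cv2.polylines(im,[np.int32((h-[130,120])*4.6)],True,c,1)
cv2.imwrite('pics/t5.png',im)
```

```text
[(np.int32(2882), [45.7, 140.3], [0, 88, 108, 101]), (np.int32(55), [8.2, 101.4], [3, 96, 12, 12]), (np.int32(30), [4.9, 126.5], [1, 123, 9, 7]), (np.int32(270), [239.9, 134.4], [227, 128, 27, 13]), (np.int32(29), [66.9, 150.1], [61, 146, 14, 10]), (np.int32(598), [213.6, 169.8], [205, 147, 20, 47]), (np.int32(114), [83.3, 184.4], [71, 175, 24, 18])]
105 215.3582852498122 170.08157431312762 [204.98669052 145.59333775] [225.90351345 194.69849611]
110 212.80169493057755 169.53918488345136 [202.33644093 145.05007522] [223.43452569 194.15579331]
115 210.2456884451512 168.99690815661629 [199.68545717 144.50693489] [220.96607063 193.61321123]
```

View pics/t5.png

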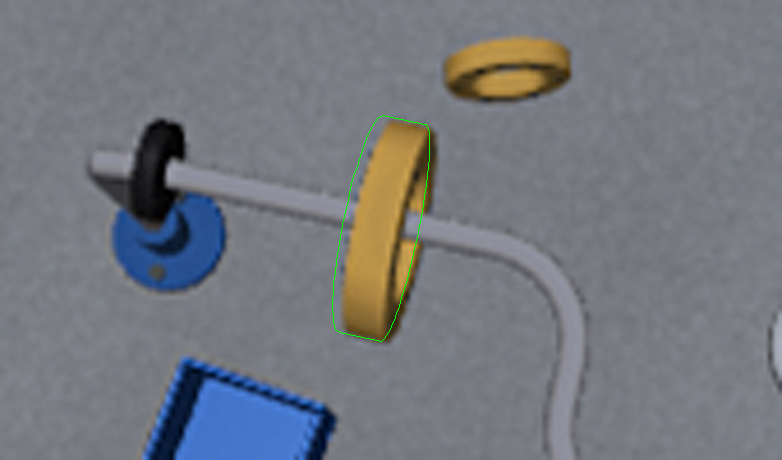

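Ring centre is at rail y of about 107 mm (outline for 110 sits about 3 mm upstream). Moving above it, jaws along the bar.

```bash
python3 -c "
from h import *
shifts([(50,106.5,250,1.571),(50,106.5,157,1.571)])"
```

```text
(50, 106.5, 250) [-4.7   1.68 20.19] tw -1.165
(50, 106.5, 157) [-4.7  10.98 20.16] tw -1.165
```

```bash
python3 -m jog '[[[-0.7,0,3.5],-0.16,-0.2],[[-1.4,0.5,7],-0.33,-0.2],[[-2.1,1,10.5],-0.5,-0.2],[[-2.8,1.5,14],-0.67,-0.2],[[-3.6,1.7,17],-0.84,-0.2],[[-4.7,1.7,20.2],-1,-0.2],[[-4.7,1.7,20.2],-1.165,-0.2],[[-4.7,1.7,20.2],-1.165,-0.2]]' 30;python3 -c "
from h import *
state()
for n in ('top','side'): cv2.imwrite(f'pics/{n}6.png',grab_frame(n)['image'][60:290,130:390])
i=cv2.hconcat([cv2.imread('pics/top6.png'),cv2.imread('pics/side6.png')]);cv2.imwrite('pics/c6.png',cv2.resize(i,(800,354)))
shifts([(50,106.5,250,1.571),(50,106.5,157,1.571)])"
```

```text
clock: 6.82
tcp_pos: [0.6399, 0.1386, 0.4188]
orientation: [-1.566, 0.155, -0.15]
contact_force: [1.0, -0.5, -0.1]
grip_width: 0.051
t 6.83 tip rail [ 49.2 105.9 245.4] jaw 1.566 F [ 1.  -0.5 -0.1] w 0.051 q7 [0.26 0.44 0.73]
(50, 106.5, 250) [ 0.05 -0.37  0.09] tw -0.006
(50, 106.5, 157) [0.06 8.93 0.1 ] tw -0.006
```

View pics/c6.png

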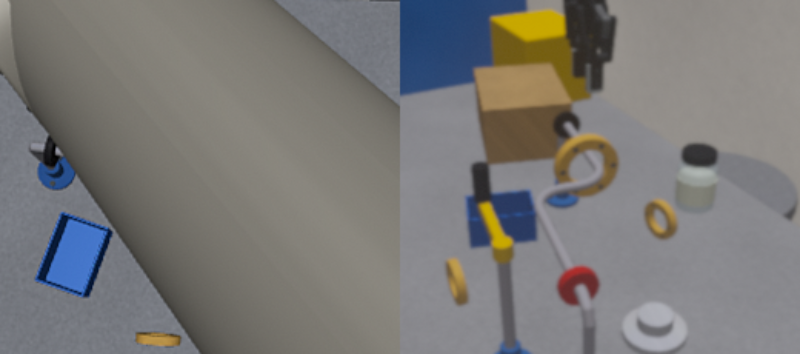

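The gripper hangs over the ring, with fingertips near side pixel (597,80) and the ring at (587,165). Descending and gripping gently.

```bash
python3 -m jog '[[[0.1,3,0.1],0,-0.2],[[0.1,6,0.1],0,-0.2],[[0.1,8.9,0.1],0,-0.2],[[0.1,8.9,0.1],0,-0.2]]' 30;python3 -c "
from h import *
state()"
python3 -m jog '[[[0,0,0],0,0.3],[[0,0,0],0,0.7],[[0,0,0],0,0.7],[[0,0,0],0,0.7]]' 30;python3 -c "
from h import *
state()
cv2.imwrite('pics/s7.png',cv2.resize(grab_frame('side')['image'][80:230,170:340],None,fx=4,fy=4))"
```

```text
clock: 7.42
tcp_pos: [0.6401, 0.1383, 0.3295]
orientation: [-1.568, 0.155, -0.149]
contact_force: [0.5, 0.3, 0.4]
grip_width: 0.0515
t 7.42 tip rail [ 49.3 105.3 156.1] jaw 1.567 F [0.5 0.3 0.4] w 0.0515 q7 [0.24 0.51 0.67]
clock: 7.92
tcp_pos: [0.6416, 0.1396, 0.3335]
orientation: [-1.565, 0.148, -0.152]
contact_force: [-1.5, 0.5, 6.1]
grip_width: 0.0172
t 7.92 tip rail [ 51.5 107.5 160.1] jaw 1.569 F [-1.5  0.5  6.1] w 0.0172 q7 [0.24 0.51 0.67]
```

View pics/s7.png

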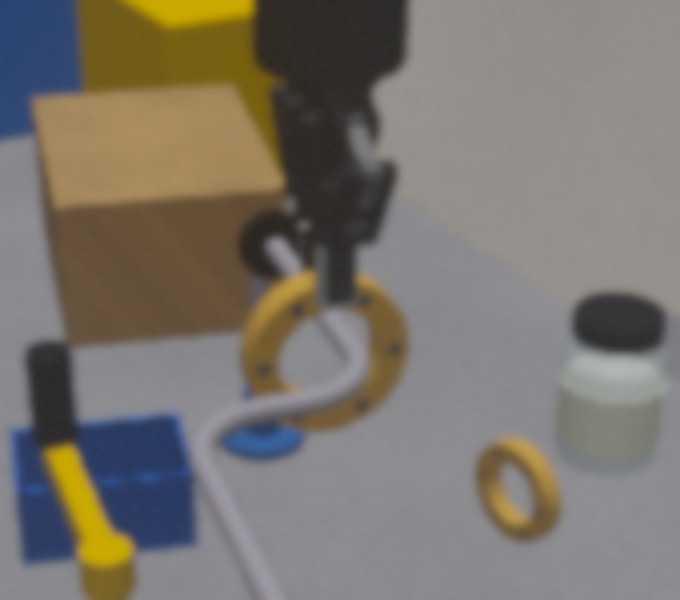

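Gripped at 17 mm opening. Now lifting 12 mm to take the ring off the bar's top.

```bash
python3 -m jog '[[[0,-0.6,0],0,0.7],[[0,-1.2,0],0,0.7],[[0,-1.2,0],0,0.7]]' 40;python3 -c "
from h import *
state()
cv2.imwrite('pics/s8.png',cv2.resize(grab_frame('side')['image'][80:230,170:340],None,fx=4,fy=4))
W=[(50,80,170,np.pi/2),(50,60,170,np.pi/2)]+[(10+40*np.cos(a),60-40*np.sin(a),170,np.pi/2-a) for a in np.radians(np.arange(10,91,10))]
shifts(W)"
```

```text
clock: 8.35
tcp_pos: [0.6411, 0.1392, 0.3439]
orientation: [-1.566, 0.15, -0.15]
contact_force: [-0.2, 0.9, -3.8]
grip_width: 0.017
t 8.35 tip rail [ 50.8 106.8 170.5] jaw 1.569 F [-0.2  0.9 -3.8] w 0.017 q7 [0.24 0.5  0.68]
(50, 80, 170) [-0.06  0.02 -2.67] tw -0.001
(50, 60, 170) [-0.06  0.02 -4.67] tw -0.001
(np.float64(49.39231012048832), np.float64(53.05407289332279), 170) [-0.12  0.02 -5.36] tw 0.173
(np.float64(47.58770483143634), np.float64(46.319194266973255), 170) [-0.3   0.02 -6.04] tw 0.348
(np.float64(44.64101615137755), np.float64(40.0), 170) [-0.59  0.02 -6.67] tw 0.522
(np.float64(40.64177772475912), np.float64(34.288495612538426), 170) [-0.99  0.02 -7.24] tw 0.697
(np.float64(35.711504387461574), np.float64(29.35822227524088), 170) [-1.49  0.02 -7.74] tw 0.871
(np.float64(30.000000000000004), np.float64(25.358983848622458), 170) [-2.06  0.02 -8.14] tw 1.046
(np.float64(23.68080573302675), np.float64(22.412295168563666), 170) [-2.69  0.02 -8.43] tw 1.22
(np.float64(16.945927106677217), np.float64(20.607689879511682), 170) [-3.36  0.02 -8.61] tw 1.395
(np.float64(10.000000000000002), np.float64(20.0), 170) [-4.06  0.02 -8.68] tw 1.569
```

View pics/s8.png

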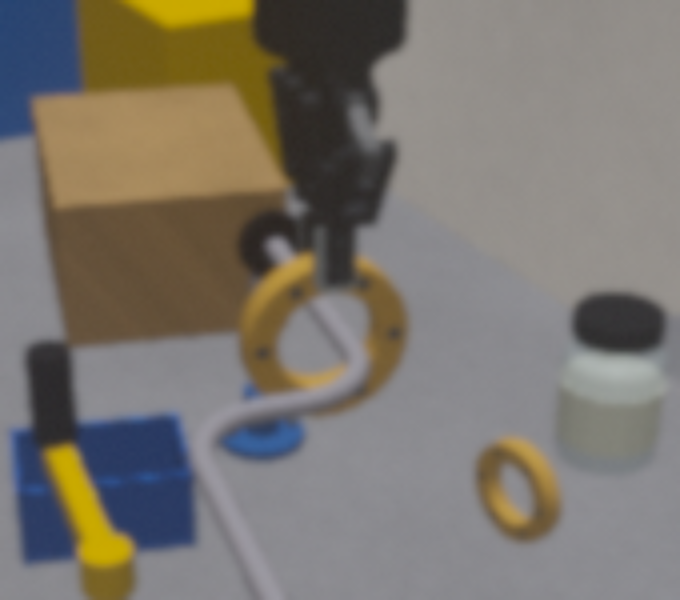

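The ring rose 10 mm, with 3.8 N of weight on the wrist and the bar free inside the bore. Now along the leg and round bend 1.

```bash
python3 -m jog '[[[0,0,-2.6],0,0.7],[[0,0,-4.7],0,0.7],[[-0.1,0,-5.35],0.17,0.7],[[-0.3,0,-6.05],0.35,0.7],[[-0.6,0,-6.65],0.52,0.7],[[-1,0,-7.25],0.7,0.7],[[-1.5,0,-7.75],0.87,0.7],[[-2.05,0,-8.15],1.05,0.7],[[-2.7,0,-8.4],1.22,0.7],[[-3.35,0,-8.6],1.39,0.7]]' ;python3 -c "
from h import *
state()
cv2.imwrite('pics/s9.png',cv2.resize(grab_frame('side')['image'][80:230,170:340],None,fx=4,fy=4))
W=[(10,20,170,0),(-10,20,170,0)]+[(-10-40*np.sin(a),-20+40*np.cos(a),170,a) for a in np.radians(np.arange(10,91,10))]+[(-50,-40,170,np.pi/2)]
shifts(W)"
```

```text
clock: 9.65
tcp_pos: [0.5915, 0.0605, 0.3435]
orientation: [-1.202, 1.221, -1.221]
contact_force: [-0.1, 0.0, -5.1]
grip_width: 0.0168
t 9.65 tip rail [ 16.7  20.1 170.1] jaw 0.173 F [-0.1  0.  -5.1] w 0.0168 q7 [ 0.19  0.27 -0.46]
(10, 20, 170) [-0.09  0.02 -0.6 ] tw 0.167
(-10, 20, 170) [-0.42  0.02 -2.57] tw 0.167
(np.float64(-16.945927106677214), np.float64(19.392310120488318), 170) [-0.48  0.02 -3.26] tw -0.007
(np.float64(-23.680805733026748), np.float64(17.58770483143634), 170) [-0.41  0.02 -3.96] tw -0.182
(np.float64(-29.999999999999996), np.float64(14.64101615137755), 170) [-0.23  0.02 -4.63] tw -0.356
(np.float64(-35.711504387461574), np.float64(10.64177772475912), 170) [ 0.07  0.02 -5.26] tw -0.531
(np.float64(-40.64177772475912), np.float64(5.711504387461574), 170) [ 0.48  0.02 -5.83] tw -0.706
(np.float64(-44.64101615137754), np.float64(3.552713678800501e-15), 170) [ 0.97  0.02 -6.32] tw -0.88
(np.float64(-47.587704831436334), np.float64(-6.319194266973247), 170) [ 1.55  0.03 -6.71] tw -1.055
(np.float64(-49.39231012048832), np.float64(-13.054072893322783), 170) [ 2.18  0.03 -7.  ] tw -1.229
(np.float64(-50.0), np.float64(-19.999999999999996), 170) [ 2.86  0.03 -7.18] tw -1.404
(-50, -40, 170) [ 4.83  0.03 -7.51] tw -1.404
```

View pics/s9.png

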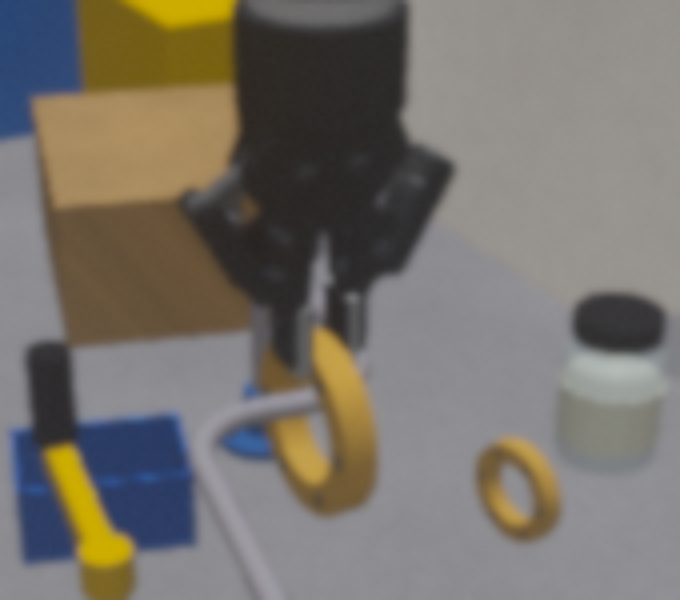

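Ring is round bend 1, with only its weight on the wrist. Now the short straight and bend 2.

```bash
python3 -m jog '[[[-0.1,0,-0.6],0.16,0.7],[[-0.4,0,-2.55],0.16,0.7],[[-0.5,0,-3.25],0,0.7],[[-0.4,0,-3.95],-0.18,0.7],[[-0.25,0,-4.65],-0.36,0.7],[[0.05,0,-5.25],-0.53,0.7],[[0.5,0,-5.85],-0.71,0.7],[[0.95,0,-6.3],-0.88,0.7],[[1.55,0,-6.7],-1.05,0.7],[[2.2,0,-7],-1.23,0.7]]' ;python3 -c "
from h import *
state()
cv2.imwrite('pics/s10.png',cv2.resize(grab_frame('side')['image'][100:270,150:320],None,fx=3.5,fy=3.5))
W=[(-50,-y,170,np.pi/2) for y in (20,40,80,100,110,120)]
shifts(W)"
```

```text
clock: 10.95
tcp_pos: [0.5215, 0.0393, 0.3438]
orientation: [-1.554, 0.269, -0.269]
contact_force: [0.7, 0.6, -5.2]
grip_width: 0.0171
t 10.95 tip rail [-47.9 -13.8 170.4] jaw 1.418 F [ 0.7  0.6 -5.2] w 0.0171 q7 [0.46 0.37 0.7 ]
(-50, -20, 170) [-0.14  0.01 -0.53] tw -0.147
(-50, -40, 170) [ 0.16  0.01 -2.5 ] tw -0.147
(-50, -80, 170) [ 0.75  0.02 -6.46] tw -0.147
(-50, -100, 170) [ 1.04  0.02 -8.44] tw -0.147
(-50, -110, 170) [ 1.19  0.02 -9.43] tw -0.147
(-50, -120, 170) [  1.33   0.02 -10.42] tw -0.147
```

View pics/s10.png

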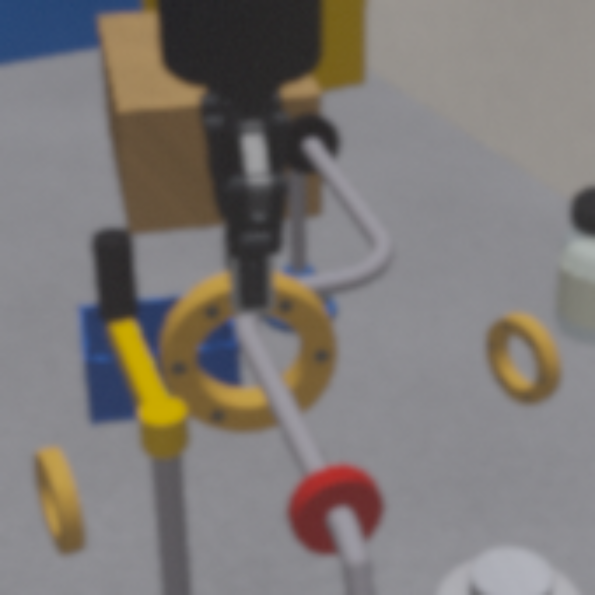

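The ring is round bend 2, with its plane square to the last leg and clear of the keeper cap. Moving down the leg to y = -110, then setting it on the bar.

```bash
python3 -m jog '[[[-0.1,0,-0.5],-0.15,0.7],[[0.15,0,-2.5],-0.15,0.7],[[0.45,0,-4.5],-0.15,0.7],[[0.75,0,-6.5],-0.15,0.7],[[1.05,0,-8.4],-0.15,0.7],[[1.2,0,-9.4],-0.15,0.7],[[1.2,0.5,-9.4],-0.15,0.7],[[1.2,1,-9.4],-0.15,0.7],[[1.2,1.05,-9.4],-0.15,0.7]]' ;python3 -c "
from h import *
state()"
python3 -m jog '[[[0,0,0],0,0.2],[[0,0,0],0,0],[[0,0,0],0,0],[[0,0,0],0,0]]'
python3 -c "
from h import *
state()
cv2.imwrite('pics/s11.png',cv2.resize(grab_frame('side')['image'][130:300,150:320],None,fx=3.5,fy=3.5))"
```

```text
clock: 12.12
tcp_pos: [0.5011, -0.0516, 0.3335]
orientation: [-1.565, 0.156, -0.157]
contact_force: [-1.3, -0.3, 3.5]
grip_width: 0.0169
t 12.12 tip rail [ -50.8 -106.9  160.1] jaw 1.561 F [-1.3 -0.3  3.5] w 0.0169 q7 [0.66 0.37 1.01]
clock: 12.62
tcp_pos: [0.5007, -0.0525, 0.3333]
orientation: [-1.565, 0.157, -0.158]
contact_force: [0.9, 0.1, -0.9]
grip_width: 0.0426
t 12.62 tip rail [ -51.  -107.9  159.9] jaw 1.559 F [ 0.9  0.1 -0.9] w 0.0426 q7 [0.66 0.37 1.01]
```

View pics/s11.png

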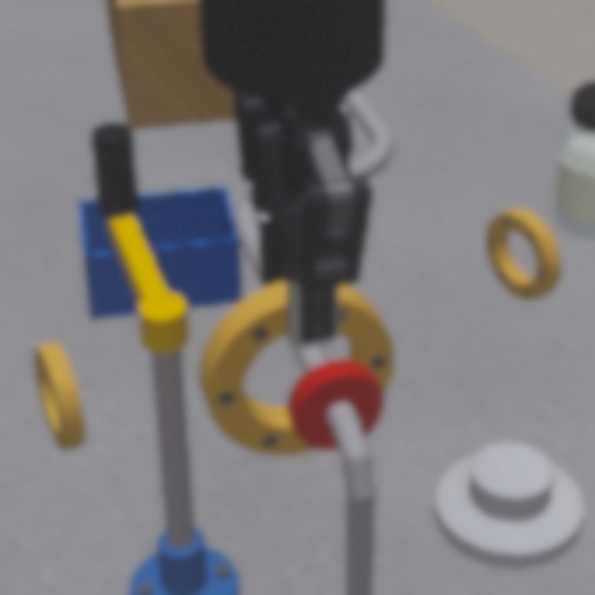

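Released, and the ring hangs on the bar at (298,365) in the crop, just upstream of the stop. Next: lift, go behind it, shut the fingers and push it home.

```bash
python3 -m jog '[[[0,-2.5,0],0,0],[[0,-5,0],0,0],[[0,-5,2.5],0,1],[[0,-5,4.5],0,1],[[0,-5,4.5],0,1],[[0,-5,4.5],0,1],[[0,-5,4.5],0,1]]' 
python3 -c "
from h import *
state();shifts([(-50,-y,162,np.pi/2) for y in (62,120,127)])
cv2.imwrite('pics/s12.png',cv2.resize(grab_frame('side')['image'][130:300,150:320],None,fx=3.5,fy=3.5))"
```

```text
clock: 13.55
tcp_pos: [0.5095, -0.0096, 0.383]
orientation: [-1.565, 0.159, -0.159]
contact_force: [0.4, -0.1, 0.4]
grip_width: 0.0002
t 13.55 tip rail [-50.5 -64.2 209.6] jaw 1.558 F [ 0.4 -0.1  0.4] w 0.0002 q7 [0.62 0.32 0.97]
(-50, -62, 162) [0.05 4.76 0.21] tw -0.013
(-50, -120, 162) [ 0.12  4.76 -5.59] tw -0.013
(-50, -127, 162) [ 0.13  4.76 -6.29] tw -0.013
```

View pics/s12.png

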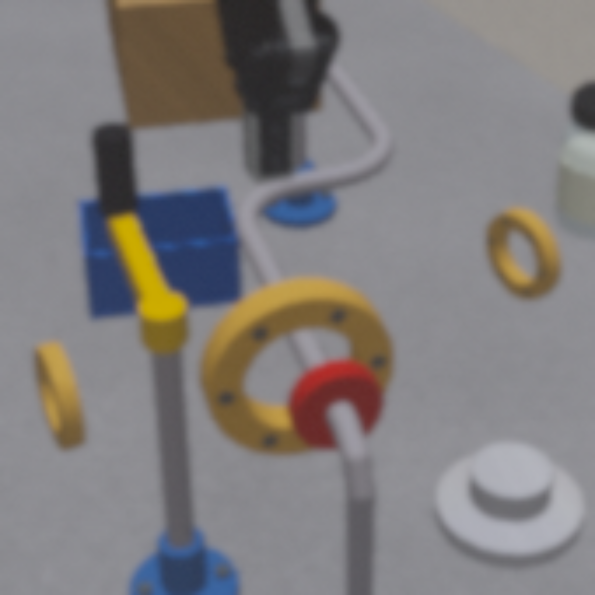

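The ring hangs free at (298,365) and the closed fingers are upstream and above at (275,150). Lowering and pushing.

```bash
python3 -m jog '[[[0.05,2.5,0.2],0,1],[[0.05,4.7,0.2],0,1],[[0.05,4.75,-1],0,1],[[0.05,4.75,-2],0,1],[[0.1,4.75,-3],0,1],[[0.1,4.75,-4],0,1],[[0.1,4.75,-4.7],0,1],[[0.1,4.75,-5.4],0,1],[[0.1,4.75,-5.4],0,1]]' 
python3 -c "
from h import *
state();shifts([(-50,-y,162,np.pi/2) for y in (120,127)])
cv2.imwrite('pics/s13.png',cv2.resize(grab_frame('side')['image'][130:300,150:320],None,fx=3.5,fy=3.5))"
```

```text
clock: 14.72
tcp_pos: [0.4997, -0.0623, 0.3356]
orientation: [-1.565, 0.159, -0.158]
contact_force: [0.3, 0.5, -0.4]
grip_width: 0.0
t 14.72 tip rail [ -50.2 -117.9  162.2] jaw 1.558 F [ 0.3  0.5 -0.4] w 0.0 q7 [0.69 0.37 1.03]
(-50, -120, 162) [ 0.02  0.02 -0.22] tw -0.012
(-50, -127, 162) [ 0.03  0.02 -0.92] tw -0.012
```

View pics/s13.png

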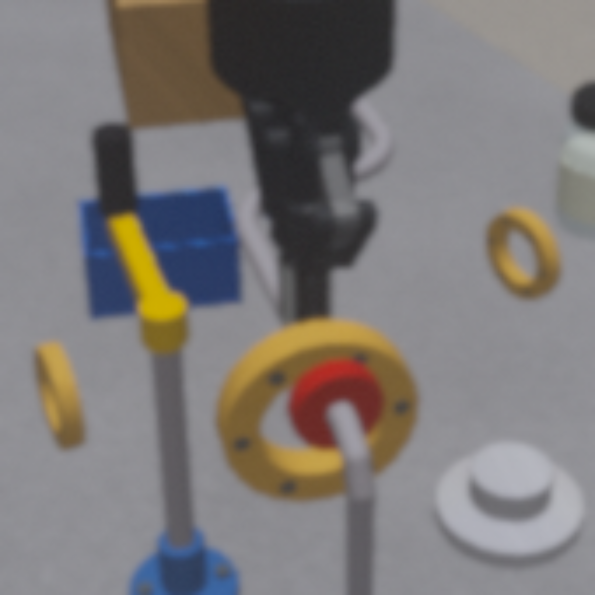

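The ring is now almost at the red disc. Pushing on in small steps while watching the force.

```bash
for i in 1 2; do python3 -m jog '[[[0,0,-0.2],0,1],[[0,0,-0.4],0,1],[[0,0,-0.4],0,1]]' >/dev/null; python3 -c "
from h import *
state()"; done
```

```text
t 15.15 tip rail [ -50.3 -121.   162.2] jaw 1.559 F [-0.3 -0.1  0.5] w 0.0002 q7 [0.7  0.37 1.04]
t 15.53 tip rail [ -50.2 -125.3  162.3] jaw 1.559 F [0.4 1.1 0. ] w -0.0001 q7 [0.7  0.37 1.04]
```

```bash
for i in 1; do python3 -m jog '[[[0,0,-0.15],0,1],[[0,0,-0.3],0,1],[[0,0,-0.3],0,1]]' >/dev/null; python3 -c "
from h import *
state()
cv2.imwrite('pics/s14.png',cv2.resize(grab_frame('side')['image'][180:290,190:300],None,fx=5,fy=5,interpolation=2))
cv2.imwrite('pics/t14.png',cv2.resize(grab_frame('top')['image'][200:310,250:400],None,fx=5,fy=5,interpolation=2))
"; done
```

```text
t 15.9 tip rail [ -50.3 -127.   162.4] jaw 1.56 F [ 0.2  5.4 -0.6] w 0.0003 q7 [0.71 0.37 1.05]
```

View pics/s14.png

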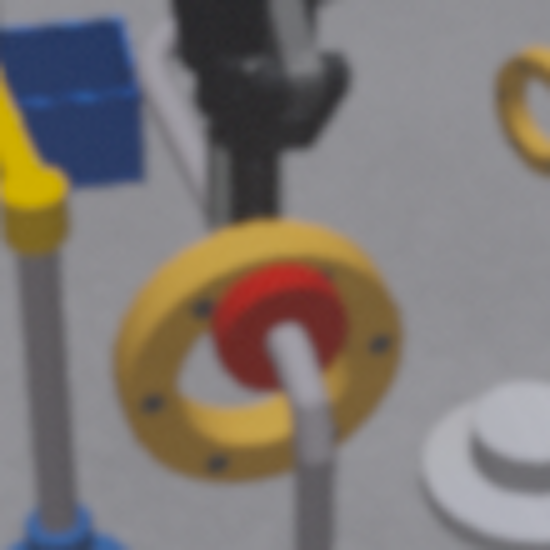

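Contact force is 5.4 N, with the tool at y = -127, which is where I expected it with the ring home. Backing straight off upstream, lifting, and checking.

```bash
python3 -m jog '[[[0,0,0.5],0,1],[[0,0,1.5],0,1],[[0,-3,2.5],0,1],[[0,-6,3],0.1,1],[[0,-9,5],0.2,0.5],[[0,-9,7],0.3,0],[[0,-9,9],0.4,0],[[0,-9,10],0.5,0]]' 
python3 -c "
from h import *
state();
f=grab_frame('side')
im=f['image'].copy()
a=np.linspace(0,2*np.pi,60)
im=cv2.resize(im[180:290,190:300],None,fx=5,fy=5,interpolation=2)
for y,c in((-142,(0,255,0)),(-160,(255,255,0))):
  p=proj(f,rail2w([(-50+46*np.cos(t),y,128+46*np.sin(t)) for t in a],Y)); cv2.polylines(im,[np.int32((p-[190,180])*5+2)],True,c,1)
cv2.imwrite('pics/s15.png',im)
t=grab_frame('top');cv2.imwrite('pics/t15.png',cv2.resize(t['image'][200:310,250:400],None,fx=5,fy=5,interpolation=2))
shifts([(*kp(1.6),260,1.6+np.pi/2),(*kp(1.6),184,1.6+np.pi/2)])
"
```

```text
clock: 17.0
tcp_pos: [0.5177, 0.0271, 0.4259]
orientation: [-1.5, 0.549, -0.55]
contact_force: [0.5, -0.2, -0.3]
grip_width: 0.0423
t 17.0 tip rail [-49.3 -26.6 252.5] jaw 1.058 F [ 0.5 -0.2 -0.3] w 0.0423 q7 [0.51 0.24 0.47]
(np.float64(-114.68635605171858), np.float64(-18.039228520181524), 260) [-6.11 -0.75 -2.45] tw 1.032
(np.float64(-114.68635605171858), np.float64(-18.039228520181524), 184) [-6.11  6.85 -2.45] tw 1.032
```

View pics/s15.png

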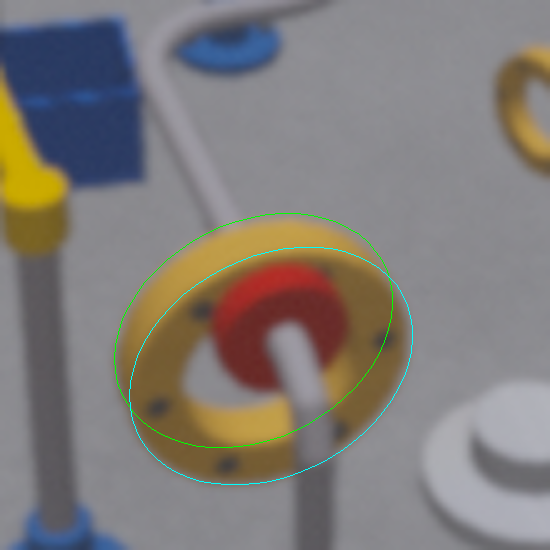

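View pics/t15.png

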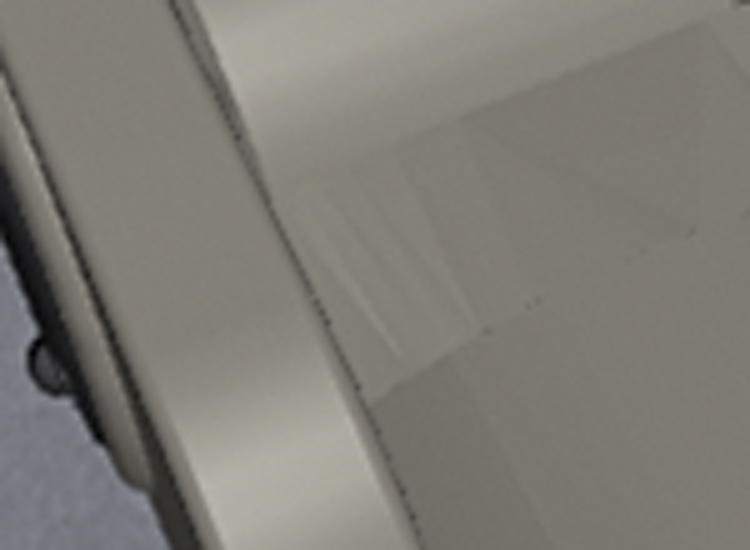

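The ring outline agrees with the home prediction to within 1–2 mm, and it stayed after the fingers left. Now the keeper: over the handle at 1.6 rad, straddling it again.

```bash
python3 -m jog '[[[-1,-0.7,-0.4],0.17,0],[[-2,-0.7,-0.8],0.34,0],[[-3,-0.7,-1.2],0.51,0],[[-4,-0.7,-1.6],0.68,0],[[-5,-0.7,-2],0.85,0],[[-6.1,-0.7,-2.45],1.03,0],[[-6.1,-0.7,-2.45],1.03,0],[[-6.1,-0.7,-2.45],1.03,0]]' 
python3 -c "
from h import *
state();
shifts([(*kp(1.6),184,1.6+np.pi/2)])
cv2.imwrite('pics/s16.png',cv2.resize(grab_frame('side')['image'][80:270,130:300],None,fx=3,fy=3,interpolation=2))
"
```

```text
clock: 18.1
tcp_pos: [0.4555, 0.0458, 0.4328]
orientation: [-1.131, 1.323, -1.324]
contact_force: [0.1, 0.4, -1.2]
grip_width: 0.0429
t 18.1 tip rail [-113.9  -19.9  259.4] jaw 0.033 F [ 0.1  0.4 -1.2] w 0.0429 q7 [ 0.41  0.11 -0.49]
(np.float64(-114.68635605171858), np.float64(-18.039228520181524), 184) [-0.18  7.54 -0.07] tw 0.004
```

View pics/s16.png

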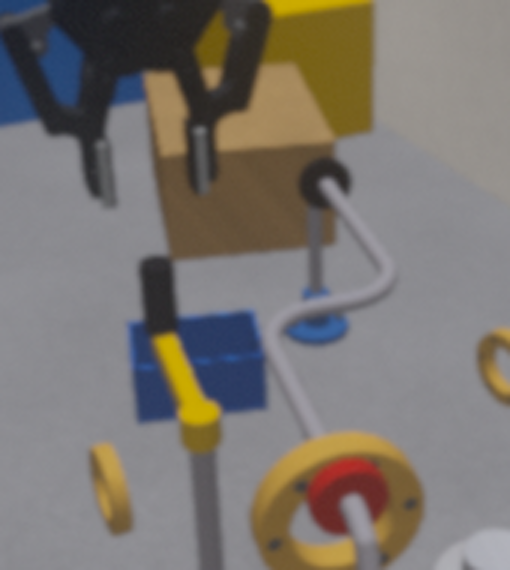

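The fingers at (100,180) and (203,165) straddle the handle at (157,290). Ring still against the red disc. Descending.

```bash
python3 -m jog '[[[-0.2,2.5,-0.1],0,0],[[-0.2,5,-0.1],0,0],[[-0.2,7.5,-0.1],0,0],[[-0.2,7.5,-0.1],0,0]]' >/dev/null
python3 -c "
from h import *
state();
shifts([(*kp(th),184,th+np.pi/2) for th in np.arange(1.45,-.2,-.15)])
"
```

```text
t 18.65 tip rail [-116.3  -18.1  182.9] jaw 0.031 F [0.  0.3 0.5] w 0.0427 q7 [ 0.37  0.2  -0.59]
(np.float64(-100.91374521820227), np.float64(-18.670404824541862), 184) [ 0.11 -0.12  1.47] tw 0.152
(np.float64(-87.39010776653797), np.float64(-21.352646941618247), 184) [ 0.42 -0.13  2.81] tw 0.302
(np.float64(-74.41915543865754), np.float64(-26.02571749603206), 184) [ 0.93 -0.13  4.09] tw 0.452
(np.float64(-62.292187860131165), np.float64(-32.58466939767351), 184) [ 1.62 -0.13  5.28] tw 0.602
(np.float64(-51.28155057858166), np.float64(-40.882202727093045), 184) [ 2.48 -0.14  6.36] tw 0.752
(np.float64(-41.63451876982708), np.float64(-50.731972774132394), 184) [ 3.5  -0.14  7.29] tw 0.902
(np.float64(-33.5677439705255), np.float64(-61.91277493837932), 184) [ 4.64 -0.14  8.06] tw 1.052
(np.float64(-27.26238855173459), np.float64(-74.1735125076041), 184) [ 5.89 -0.15  8.66] tw 1.202
(np.float64(-22.860057202620695), np.float64(-87.23883574858382), 184) [ 7.2  -0.15  9.05] tw 1.352
(np.float64(-20.459616794421635), np.float64(-100.81532566849174), 184) [ 8.57 -0.15  9.25] tw 1.502
(np.float64(-20.114976043663106), np.float64(-114.59808357290233), 184) [ 9.95 -0.15  9.24] tw -1.49
```

```bash
python3 -m jog '[[[0.1,-0.1,1.45],0.15,0],[[0.4,-0.1,2.8],0.3,0],[[0.95,-0.1,4.1],0.45,0],[[1.6,-0.1,5.3],0.6,0],[[2.5,-0.1,6.35],0.75,0],[[3.5,-0.1,7.3],0.9,0],[[4.65,-0.1,8.05],1.05,0],[[5.9,-0.1,8.65],1.2,0],[[7.2,-0.1,9.05],1.35,0],[[7.2,-0.1,9.05],1.35,0]]' >/dev/null
python3 -c "
from h import *
state();
shifts([(*kp(th),184,th+np.pi/2) for th in (.1,0,-.1)])
cv2.imwrite('pics/s17.png',cv2.resize(grab_frame('side')['image'][80:270,130:300],None,fx=3,fy=3,interpolation=2))
"
```

```text
t 19.9 tip rail [-21.8 -87.7 186.4] jaw -1.32 F [ 0.1 -0.5 -0.9] w 0.0428 q7 [ 0.26  0.14 -1.69]
(np.float64(-20.45961679442162), np.float64(-100.81532566849181), 184) [0.17 0.24 1.31] tw 0.151
(np.float64(-20.0), np.float64(-110.0), 184) [0.36 0.24 2.21] tw 0.251
(np.float64(-20.45961679442162), np.float64(-119.18467433150819), 184) [0.63 0.24 3.09] tw 0.351
```

View pics/s17.png

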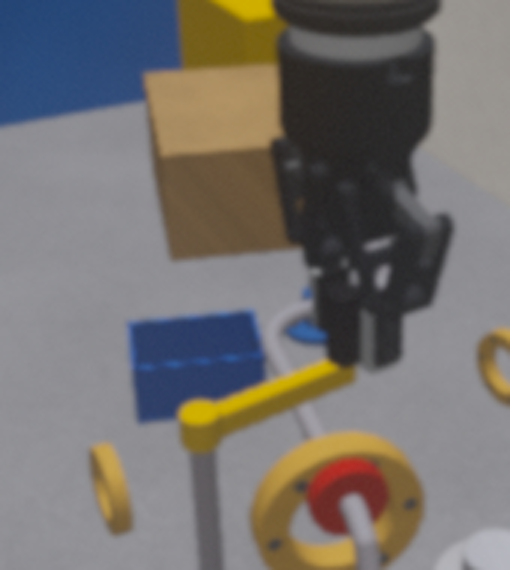

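The keeper is swinging in, with the handle hidden between the fingers at (355,330). Carrying on to the closed limit.

```bash
python3 -m jog '[[[0.1,0.1,0.7],0.1,0],[[0.2,0.1,1.3],0.15,0],[[0.35,0.1,2.2],0.25,0],[[0.45,0.1,2.7],0.3,0],[[0.6,0.1,3.1],0.33,0],[[0.6,0.1,3.1],0.33,0]]' >/dev/null
python3 -c "
from h import *
state()"; python3 -m jog '[[[0,0,0.15],0,0],[[0,0,0.3],0,0],[[0,0,0.3],0,0]]'  >/dev/null
python3 -c "
from h import *
state()"
```

```text
t 20.7 tip rail [ -21.  -118.7  184.3] jaw -1.65 F [0.5 0.8 0.1] w 0.0429 q7 [ 0.26  0.11 -1.93]
t 21.07 tip rail [ -21.1 -119.5  184.3] jaw -1.648 F [ 1.9  4.6 -0.9] w 0.0428 q7 [ 0.26  0.11 -1.93]
```

```bash
python3 -m jog '[[[0,0,0.15],0,0],[[0,0,0.3],0,0],[[0,0,0.3],0,0],[[0,0,0.3],0,0]]'  >/dev/null
python3 -c "
from h import *
state()"; python3 -m jog '[[[0,0,-0.8],0,0],[[0,0,-1.5],0,0],[[0,-3,-1.5],0,0],[[0,-6,-1.5],0,0],[[0,-8,-1.5],0,0]]' >/dev/null
python3 -c "
from h import *
state()
f=grab_frame('side')
for th in(0,.1): print(proj(f,rail2w([(*kp(th),220)],Y)),proj(f,rail2w([(*kp(th),198)],Y)))
print(blobs(f,*COL['blk']))
cv2.imwrite('pics/s18.png',cv2.resize(f['image'][130:290,150:310],None,fx=3.7,fy=3.7,interpolation=2))
"
```

```text
t 21.57 tip rail [ -21.  -119.7  184.3] jaw -1.646 F [ 4.8 11.5 -3. ] w 0.0428 q7 [ 0.27  0.11 -1.92]
t 22.2 tip rail [ -19.9 -109.7  265.8] jaw -1.651 F [ 0.9  0.4 -0.4] w 0.0427 q7 [ 0.26  0.08 -1.92]
[[252.84160917 183.63010711]] [[252.70571292 195.63529565]]
[[250.65527761 180.84236104]] [[250.55972855 192.76045631]]
[(np.int32(214), [250.3, 26.2], [227, 21, 50, 9]), (np.int32(2031), [255.4, 67.9], [228, 41, 55, 97]), (np.int32(39), [248.1, 134.7], [245, 128, 8, 15]), (np.int32(45), [234.8, 140.1], [232, 135, 9, 13]), (np.int32(31), [258.9, 142.2], [253, 140, 11, 6]), (np.int32(36), [252.2, 192.9], [249, 189, 8, 12])]
```

View pics/s18.png

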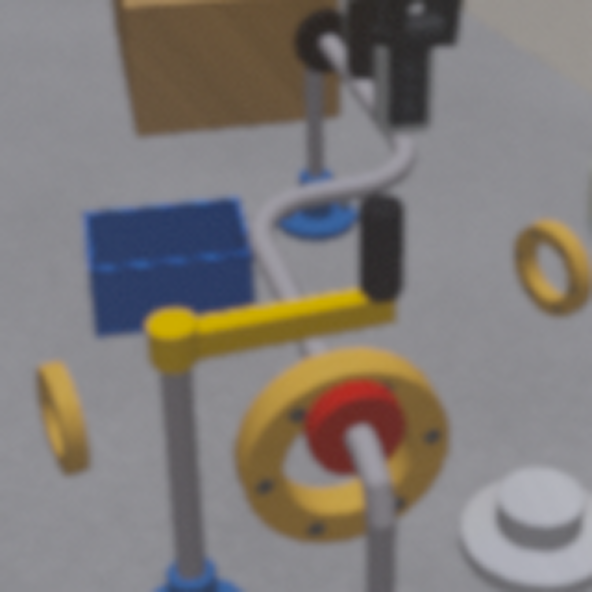

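Force reached 11.5 N with no further motion. The handle top at about (253.5,184) matches the prediction for angle 0, (252.8,183.6). Moving the arm up and clear for a final look from the top.

```bash
python3 -m jog '[[[0,-3,0],0,0],[[0,-5,4],0,0],[[0,-5,9],0,0],[[0,-5,14],0,0],[[0,-5,19],0,0],[[0,-5,24],0,0],[[0,-5,29],0,0],[[0,-5,34],0,0],[[0,-5,38],0,0],[[0,-5,38],0,0]]'
python3 -c "
from h import *
state()
t=grab_frame('top');im=cv2.resize(t['image'][110:310,130:390],None,fx=3,fy=3)
a=np.linspace(0,2*np.pi,60)
p=np.array([(-50+46*np.cos(q),y,128+46*np.sin(q)) for q in a for y in(-142,-160)])
h=cv2.convexHull(np.float32(proj(t,rail2w(p,Y))))[:,0];cv2.polylines(im,[np.int32((h-[130,110])*3+1)],True,(0,255,0),1)
cv2.imwrite('pics/t19.png',im)
hp=onz(t,315.5,225.5,.22)
print(proj(t,rail2w([(*kp(0),220)],Y)),blobs(t,*COL['blk']),blobs(t,*COL['blue']))
"
```

```text
clock: 23.5
tcp_pos: [0.4272, -0.4297, 0.4866]
orientation: [-0.285, -2.071, 2.074]
contact_force: [0.4, 0.3, -0.1]
grip_width: 0.0427
t 23.5 tip rail [ -52.5 -492.4  313.2] jaw -1.657 F [ 0.4  0.3 -0.1] w 0.0427 q7 [ 0.73  0.02 -1.18]
[[330.50196966 226.31782576]] [(np.int32(198), [173.6, 35.8], [159, 5, 26, 49]), (np.int32(3757), [424.9, 39.7], [371, 12, 101, 51]), (np.int32(547), [218.2, 77.4], [206, 64, 26, 27]), (np.int32(1156), [491.2, 144.6], [470, 116, 42, 65]), (np.int32(178), [163.3, 157.2], [158, 146, 12, 23]), (np.int32(108), [326.4, 227.2], [319, 222, 16, 11])] [(np.int32(325), [167.3, 172.6], [155, 162, 24, 21]), (np.int32(1704), [177.8, 225.4], [153, 198, 50, 55]), (np.int32(35), [350.6, 263.5], [345, 259, 12, 9]), (np.int32(358), [297.8, 273.4], [288, 262, 23, 25])]
```

View pics/t19.png

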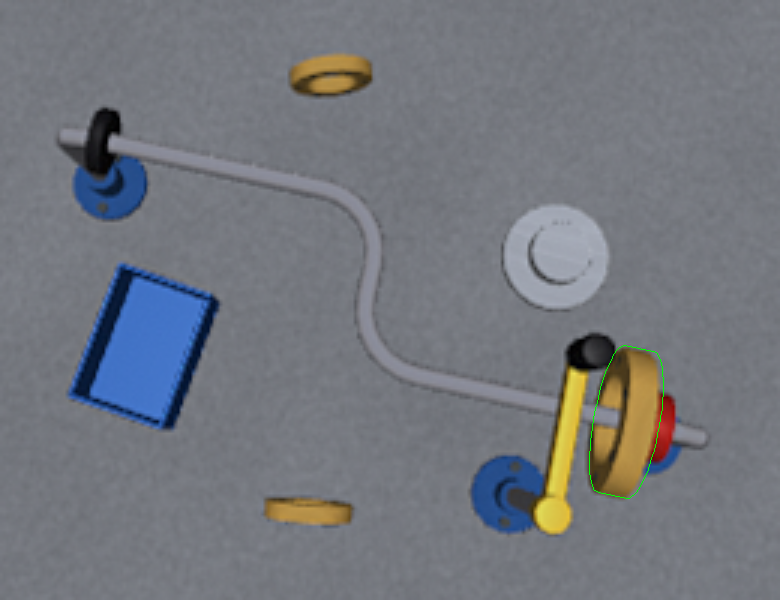

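The top view shows the ring inside its predicted home outline and against the red stop at (662,430). The keeper lies square across behind it, its handle top about 1 px from the prediction for angle 0, and the bin and shield are in the same pixels as before. Handing in.

```bash
python3 -c "
from bench import *
print(hand_in())"
```

```text
the job is handed in; nothing more can be done
None
```

The ring is home against the red stop and the keeper is closed behind it. I handed the job in at about 23.5 s of the 70 s allowed; `hand_in()` gives no verdict.

- **Opening the keeper:** I straddled the handle with the fingers and swung it to its open limit. It stopped moving with 15 N on the wrist, and the handle then sat where 1.6 rad predicts.
- **Moving the ring:** I gripped it lightly at the top and lifted it about 10 mm, so the bar ran free inside the bore. I carried it round both bends along the rail, set it down on the last leg and pushed it home with closed fingers.
- **Closing the keeper:** I swung it back to its closed limit, where it stopped moving at 11.5 N.

**Last checks**
- **Ring:** the push met 5.4 N at the expected place. In both views the ring fits its predicted home outline to within about 2 mm, and the top view, taken last, shows it touching the stop.
- **Keeper:** the handle is within about 1 pixel of the closed position in both views. The 1-pixel offset in the top view matches the error my rail fit already had at the pivot.
- **Bystanders:** the blue bin and end shield look unmoved; the bin's measured pixels are unchanged.
- **Robot:** it is clear and touching nothing. The highest wrist force I read between moves was about 18 N.

No check failed.

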